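Hold the test tweezers at the marked gap for the open-circuit zero

ROBOT

A 6-joint arm with a two-finger parallel gripper is mounted at the origin on the work surface. World frame = base frame: x ahead of the robot, y to its left, z up, the work surface at z = 0. Lengths are in m, angles in degrees, forces in N, time in s.
With the tool pointing down it reaches from about 0.25 to 0.725 m from the base axis. Payload 9.7 kg.
Tool frame: the origin (TCP) lies midway between the tips of the shut fingers; the grasp point (between the pads) lies 19 mm behind it; z points along the fingers, y is the line along which they close (so a half turn about z gives the same grasp; the last joint's range is limited). The gripper opens to 85 mm and grips with 20 to 120 N. Pads are 22 mm wide; open, the fingers measure 114 mm over their backs; the gripper's body (76 mm by 85 mm) begins 54 mm behind the grasp point. The pads swing forward as they close: fully open they stand 13 mm farther back than shut.
Start: joints at [-71.963, 4.979, 10.078, 95.1, 0, 90], TCP at [0.17, -0.523, 0.198] pointing down, gripper open.
Joint ranges: [-179.16, 179.16], [-48.56, 103.87], [-65.8, 70.77], [-126.05, 130.52], [-82.76, 87.17], [-180, 180]. Speed limits (degrees/s): [127.2, 127.2, 147.25, 180, 180, 180].

INTERFACE

Orientations are given as [roll, pitch, yaw] about the fixed x, y, z axes, in that order (R = Rz(yaw) Ry(pitch) Rx(roll)).
In Python, from workcell import bot gives the robot as it stands. The module is installed in compiled form; this text tells all that it offers.
- The arm moves only by the tool send_rows, never from a script. Its argument "moves" is one flat list of numbers, 7 for each row, row after row: the shift along the world's x, y, z normalised to -1 to 1, where 1 is 0.025 m, then the turn, a rotation vector about the world's x, y, z normalised to -1 to 1, where 1 is 0.15 rad, then the closure, from -1 (fully open) to 1 (shut), so that 0 is half open. A call has 1 to 8 rows; each row shifts and turns the commanded pose from where the row before left it; what a row does not reach is not made up. A row lasts 1/8 s, in which the tool goes at most 62.5 mm and 10.7 degrees, less where a joint would pass 70% of its speed; a pose out of reach is approached as far as the arm can. A call with a number of a shift or a turn outside -1 to 1 is refused whole. A call with a gripper value outside its range is refused whole. The fingers move at their own pace and stop on an object; "squeeze" is the grip in N (left out, the last holds). Time passes only in rows, so rows that do not move let the fingers close. It gives the time, the measured TCP pose, the force, the opening and the grip force at its end, in the units of the state.
- bot.get_obs(): the state, without advancing time (a new reading comes with each control period).
- bot.camera(name): name is "side" or "top" or "wrist"; returns a dict with "color" (480x640x3 uint8, red, green, blue), "camera_matrix" (3x3 intrinsics, pixels), "R" (3x3) and "t" (3): a world point X has camera coordinates R X + t. Camera axes: x right, y down, z forward; pixel columns grow to the right and rows downward; lengths in m; the calibration is good to about 2 mm. A picture is of the moment at which its call begins. There is no depth.
- bot.job_done(): hands the job in; it is judged then, once.
Trained networks look in the newest picture that a camera, given by its name, has taken for a name from the list of things; names that differ only in an ending like _2 or _b are one class to them, and where a whole thing is asked for, a point or a joint stands for the part that bears it (a point fixed in the world has none). Each returns a list of dicts, best first, with "p" (0 to 1); they miss things now and then, are a little off and sometimes report something else, mostly with a low value. They report only what shows in the picture. A call takes as long as a camera call. They do not tell look-alikes from the thing itself.
- bot.boxes_of(camera, query): "extent" ([left, top, right, bottom] in pixels, round what is visible of it).
- bot.trace(camera, query): "region" (480x640 bool, what is visible of it) and "extent" ([left, top, right, bottom] in pixels, round what is visible of it).
- bot.landmark_of(camera, query): "pixel" ([column, row] in pixels: a listed point, or the origin of a listed thing).
The state is a dict: "time": time; "q": joint angles; "qd": joint speeds; "joint_efforts": joint torques, N m; "ee_pos": TCP position; "tcp_rot": TCP orientation; "wrist_force": force on the tool from outside, world axes, zero at the start; "torque": the same for the moment, N m; "opening": finger opening in m; "grasp_force": force on a finger pad.
Only numpy, scipy, OpenCV 4.12 (cv2) and the standard library are available. Lean on these libraries where they do the work, as an engineer would, in place of code of your own. Each camera call takes 0.05 s, during which the arm holds its last target. There are 200 camera calls.

TASK

Zero the component test tweezers on the bench: lift the round capacitor out from between their tips and stand it upright in the open parts tray. Then squeeze the tweezers' two legs between the gripper's fingers until each tip is over its own dark stripe on the white gauge plate, hold that gap steady for at least two seconds, and finish the program still holding it. Leave the other things where they are.

Things in the scene. Friction and masses are not known exactly. Their poses are not given: they have to be found in the camera images.
- stand: fixed stand with the test tweezers: grey metal base 270 x 100 x 10 mm, a clamp block at its rear (60 mm high) that holds the tweezers' rear end, and a white gauge plate at its front (70 x 90 mm, top 14 mm above the bench, centred 190 mm along x). Origin on the bench, below the middle between the two leg pivots; x runs along the tweezers from clamp to tips (roughly away from the robot), y to the left, z up. The base spans x -40 to 230 mm, y +-50 mm
- leg_left: the left leg of the tweezers (seen from the clamp looking to the tips; the +y side of the stand): black bar 118 x 6 x 12 mm, then a thin brass tip that cranks down. Origin on its upright pivot, 46 mm above the bench and +8 mm along the stand's y; its x runs along the leg to the tip. It turns about the pivot only (up to 0.125 rad inward) and springs back out when let go; it needs about 2 N at the stud to start and about 6 N at the marked gap
- leg_right: the right leg of the tweezers (seen from the clamp looking to the tips; the -y side of the stand): black bar 118 x 6 x 12 mm, then a thin brass tip that cranks down. Origin on its upright pivot, 46 mm above the bench and -8 mm along the stand's y; its x runs along the leg to the tip. It turns about the pivot only (up to 0.125 rad inward) and springs back out when let go; it needs about 2 N at the stud to start and about 6 N at the marked gap
- stud_left (a point): centre of the upright round grip stud on the left leg, 100 mm from its pivot: diameter 14 mm, 26 mm tall, centre 46 mm above the bench (spans 33 to 59 mm). Squeeze here. At rest the two studs measure about 49 mm over their outsides; with the tips on the stripes 28 to 35 mm
- stud_right (a point): the same stud on the right leg
- tip_left (a point): point of the left leg's brass tip (4 mm thick, 20 mm above the bench, 6 mm above the gauge plate), 181 mm from its pivot along the leg. At rest the tip points are about 50 mm apart, 25 mm either side of the stand's x axis. The tip moves 1.81 times as far as the stud
- tip_right (a point): point of the right leg's tip, the same
- mark_left: dark stripe for the left tip on the white gauge plate, 66 mm long along the stand's x and 6 mm wide, flat; origin at its middle, axes as the stand's. The stripe lies 7 to 12 mm from the stand's x axis, differently on each side and in each start. A tip is on its stripe when it is over it sideways (the stripe's y); the tips already reach over the stripes lengthwise
- mark_right: dark stripe for the right tip, the same
- capacitor: upright round can capacitor, 30 mm diameter, 50 mm tall, about 50 g, loose, standing on the gauge plate between the tips; origin at the middle of its underside, z up along it. It keeps the tweezers from closing to the stripes
- tray: open black parts tray, fixed, outside 160 (x) x 130 (y) x 28 mm, walls 4 mm, floor about 4 mm thick; origin at the middle of its underside. On the robot's left or right
- tray_capacitor: smaller can capacitor, 25 mm diameter, 35 mm tall, standing in the tray towards one end of its x side; origin at the middle of its underside. Leave it alone
- relay: grey relay, 28 x 16 x 22 mm, beside the gauge plate on the stand's left; leave it alone
- screwdriver: screwdriver, 160 mm long, lying beside the stand on its right; leave it alone
- bottle: bottle, 52 mm diameter, 130 mm tall, beyond the stand; leave it alone
- tape: roll of tape, 80 mm diameter, 20 mm tall, beyond the stand; leave it alone
- heatsink: finned aluminium heat sink, 60 x 50 x 30 mm; leave it alone
- transformer: small transformer, 50 x 50 x 38 mm; leave it alone
Not all that is in view belongs to the job. Leave any pink look-alike of the capacitor alone. Leave any brown look-alike of the tray alone.

How it is judged (in metres and radians):
On the way, in this order (a step that is already met when the one before it is completed fails the run):
1. the capacitor stands released in the tray (x of capacitor in the frame of tray between -0.063 and 0.063 m and y of capacitor in the frame of tray between -0.048 and 0.048 m and z of capacitor in the frame of tray below 0.01 m and angle between capacitor's own z axis and vertical below 0.15 rad and linear speed of capacitor below 0.02 m/s and contact force between capacitor and the fingers below 0.1 N), for 0.2 s.
2. both tips held over their stripes by the fingers for two seconds (y of tip_left in the frame of mark_left between -0.0035 and 0.0035 m and contact force between each of leg_left, leg_right and the fingers above 0.5 N and y of tip_right in the frame of mark_right between -0.0035 and 0.0035 m), for 2 s.
At the end, for the whole second after the job is handed in: the capacitor stands upright (within 0.15 rad), at rest and released on the tray's floor; the fingers press on both legs (over 0.5 N each) and each tip is within 3.5 mm sideways of its stripe's centre line, after having been so for two seconds on end (all of step 1 and all of step 2); the arm keeps its last pose, push and grip.
It fails at once if the smaller capacitor in the tray was moved over 30 mm or tipped (distance of tray_capacitor from where it was at the start of the episode above 0.03 m or angle between tray_capacitor's own z axis and vertical above 0.5 rad).
It fails at once if another thing on the bench was moved over 30 mm or tipped (distance of any of relay, screwdriver, bottle, tape, heatsink, transformer from where it was at the start of the episode above 0.03 m or angle between any of relay, bottle, tape, heatsink, transformer's own z axis and vertical above 0.5 rad).
It also fails if it takes over 61 s, if anything falls off the work surface, if the arm or the gripper's body presses on something with over 40 N, if the wrist force passes 120 N, or if a joint passes its speed limit or range.

## Working session

There is one attempt and no reset: what is moved stays moved. The work goes in short steps, Python scripts to look and compute and a tool call to move; the robot and the scene stay as the last step left them, time stands still between calls to the robot, and variables do not carry over. Pictures are saved under pics/ and viewed, at most 10 in all, crops included, and the job is handed in when it is done.

Besides the shell and the picture viewer there is one more tool, called after "Call:" as name(argument=value, ...) on one line, values as JSON. send_rows: Moves the arm, as the interface text tells. Its arguments: {"type":"object","properties":{"moves":{"type":"array"},"squeeze":{"type":"number"}},"required":["moves"]}

```bash
mkdir -p pics; cat > h.py <<'E'
from workcell import bot
import numpy as np, cv2
def cam(n):
    c=bot.camera(n); return c
def ray(c,px,z):
    K=np.array(c["camera_matrix"]);R=np.array(c["R"]);t=np.array(c["t"])
    d=R.T@np.linalg.solve(K,[px[0],px[1],1.]); o=-R.T@t
    return o+d*(z-o[2])/d[2]
def proj(c,X):
    p=np.array(c["camera_matrix"])@(np.array(c["R"])@np.array(X)+np.array(c["t"])); return p[:2]/p[2]
def save(c,n): cv2.imwrite("pics/"+n,c["color"][:,:,::-1])
E
python3 - <<'E'
from h import *
T=cam("top");S=cam("side");save(T,"top0.png")
im=np.vstack([T["color"],S["color"]]); cv2.imwrite("pics/a.png",cv2.resize(im,(533,800))[:,:,::-1]) if 0 else save(S,"side0.png")
zs=dict(stand=0,stud_left=.059,stud_right=.059,tip_left=.02,tip_right=.02,mark_left=.014,mark_right=.014,capacitor=.014,tray=0,tray_capacitor=.004,leg_left=.046,leg_right=.046)
for c,n in((T,"top"),(S,"side")):
    for q,z in zs.items():
        for l in bot.landmark_of(n,q)[:3]:
            print(n,q,round(l["p"],2),np.round(l["pixel"]),np.round(ray(c,l["pixel"],z),3))
print({k:np.round(v,3) for k,v in bot.get_obs().items()})
E
```

```text
top stand 0.62 [286. 303.] [0.403 0.002 0.   ]
top stand 0.4 [270. 257.] [0.507 0.041 0.   ]
top stud_left 0.61 [272. 258.] [0.499 0.029 0.059]
top stud_right 0.6 [286. 255.] [ 0.505 -0.003  0.059]
top tip_right 0.76 [290. 218.] [ 0.592 -0.007  0.02 ]
top tip_right 0.24 [339. 155.] [ 0.738 -0.115  0.02 ]
top mark_left 0.55 [273. 219.] [0.59  0.033 0.014]
top mark_left 0.51 [440. 258.] [ 0.504 -0.338  0.014]
top mark_right 0.51 [165. 167.] [0.714 0.287 0.014]
top capacitor 0.7 [279. 178.] [0.686 0.021 0.014]
top capacitor 0.58 [332. 206.] [ 0.621 -0.101  0.014]
top tray 0.69 [292. 221.] [ 0.588 -0.008  0.   ]
top tray 0.63 [519. 348.] [ 0.309 -0.504  0.   ]
top tray 0.55 [440. 256.] [ 0.508 -0.341  0.   ]
top tray_capacitor 0.46 [441. 236.] [ 0.554 -0.344  0.004]
top leg_right 0.68 [290. 301.] [ 0.409 -0.011  0.046]
top leg_right 0.67 [268. 220.] [0.584 0.04  0.046]
side stand 0.59 [362. 297.] [0.402 0.002 0.   ]
side stand 0.46 [363. 285.] [ 0.402 -0.047  0.   ]
side stud_left 0.57 [322. 283.] [0.501 0.031 0.059]
side stud_right 0.57 [322. 273.] [ 0.507 -0.006  0.059]
side tip_left 0
[... 428 characters left out ...]
[362. 283.] [ 0.405 -0.     0.046]
side leg_right 0.48 [362. 282.] [ 0.407 -0.005  0.046]
side leg_right 0.4 [330. 266.] [ 0.494 -0.055  0.046]
{'time': np.float64(1.3), 'q': array([-7.1963e+01,  4.9810e+00,  1.0077e+01,  9.5100e+01, -1.0000e-03,
        8.9999e+01]), 'qd': array([-0.016,  0.042, -0.024,  0.105,  0.055,  0.003]), 'joint_efforts': array([ 1.0000e-03, -5.2010e+01,  4.6486e+01,  2.0000e-03, -0.0000e+00,
        0.0000e+00]), 'ee_pos': array([ 0.17 , -0.523,  0.198]), 'tcp_rot': array([-1.79995e+02,  1.00000e-03,  1.80380e+01]), 'wrist_force': array([-0.138, -0.752,  1.142]), 'torque': array([ 0.026, -0.048, -0.035]), 'grasp_force': np.float64(0.0), 'opening': np.float64(0.085)}
```

View pics/top0.png

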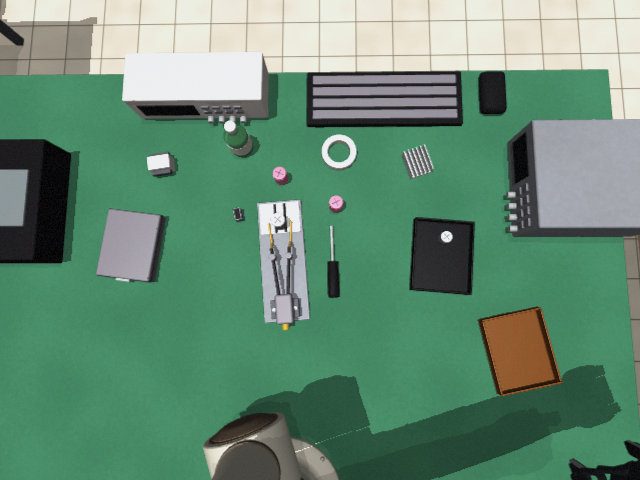

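View pics/side0.png

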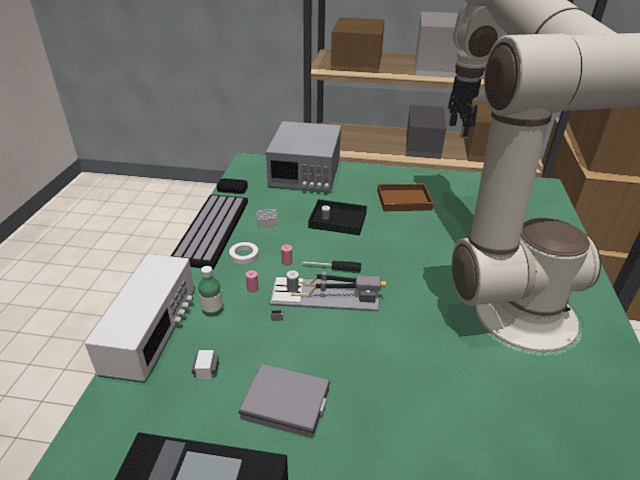

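The candidates for the capacitor in the top view are:
- the white can between the tips at (278,218)
- the pink look-alikes at (280,175) and (336,204)
- the small can in the tray at (446,237)

I choose the white can at (278,218). The tray is the black one at (442,256), since the one at (519,350) is the brown look-alike. I'll move above the stand and check the choice in a close crop.

Call:
send_rows(moves=[0.58, 0.88, 0.1, 0, 0, -0.06, -1, 0.58, 0.88, 0.1, 0, 0, -0.06, -1, 0.58, 0.88, 0.1, 0, 0, -0.06, -1, 0.58, 0.88, 0.1, 0, 0, -0.06, -1, 0.58, 0.88, 0.1, 0, 0, -0.06, -1, 0.58, 0.88, 0.1, 0, 0, -0.06, -1, 0.58, 0.88, 0.1, 0, 0, -0.06, -1, 0.58, 0.88, 0.1, 0, 0, -0.06, -1])

```text
time: 2.3
ee_pos: [0.2867, -0.3462, 0.2184]
tcp_rot: [180.0, -0.0, 13.9]
wrist_force: [0.3, -1.0, 0.4]
opening: 0.0855
grasp_force: 0.0
```

Call:
send_rows(moves=[0.58, 0.88, 0.1, 0, 0, -0.06, -1, 0.58, 0.88, 0.1, 0, 0, -0.06, -1, 0.58, 0.88, 0.1, 0, 0, -0.06, -1, 0.58, 0.88, 0.1, 0, 0, -0.06, -1, 0.58, 0.88, 0.1, 0, 0, -0.06, -1, 0.58, 0.88, 0.1, 0, 0, -0.06, -1, 0.58, 0.88, 0.1, 0, 0, -0.06, -1, 0.58, 0.88, 0.1, 0, 0, -0.06, -1])

```text
time: 3.3
ee_pos: [0.4027, -0.1702, 0.2384]
tcp_rot: [180.0, -0.0, 9.8]
wrist_force: [0.5, 0.2, 0.4]
opening: 0.0855
grasp_force: 0.0
```

Call:
send_rows(moves=[0.58, 0.88, 0.1, 0, 0, -0.06, -1, 0.58, 0.88, 0.1, 0, 0, -0.06, -1, 0.58, 0.88, 0.1, 0, 0, -0.06, -1, 0.58, 0.88, 0.1, 0, 0, -0.06, -1, 0.58, 0.88, 0.1, 0, 0, -0.06, -1, 0.58, 0.88, 0.1, 0, 0, -0.06, -1, 0.58, 0.88, 0.1, 0, 0, -0.06, -1, 0, 0, 0, 0, 0, 0, -1])

```text
time: 4.3
ee_pos: [0.5043, -0.0159, 0.2554]
tcp_rot: [-180.0, 0.0, 6.3]
wrist_force: [-0.7, 0.1, 0.6]
opening: 0.0854
grasp_force: 0.0
```

```bash
python3 - <<'E'
from h import *
W=cam("wrist");save(W,"w0.png")
zs=dict(stand=0,stud_left=.059,stud_right=.059,tip_left=.02,tip_right=.02,mark_left=.014,mark_right=.014,capacitor=.014,leg_left=.046,leg_right=.046)
for q,z in zs.items():
  for l in bot.landmark_of("wrist",q)[:2]:
    print(q,round(l["p"],2),np.round(l["pixel"]),np.round(ray(W,l["pixel"],z),4))
o=bot.get_obs();print(o["time"],np.round(o["ee_pos"],4),o["tcp_rot"])
E
```

```text
stand 0.96 [300. 271.] [0.4009 0.0017 0.    ]
stud_left 0.82 [275. 190.] [0.5002 0.0295 0.059 ]
stud_right 0.79 [319. 189.] [ 0.5049 -0.0089  0.059 ]
stud_right 0.61 [292.  83.] [0.5897 0.0225 0.059 ]
tip_left 0.93 [272.  93.] [0.5801 0.0423 0.02  ]
tip_right 0.87 [327.  94.] [ 0.5853 -0.0071  0.02  ]
tip_right 0.75 [302. 272.] [ 0.408 -0.     0.02 ]
mark_left 0.57 [290.  86.] [0.5878 0.0274 0.014 ]
mark_right 0.79 [312.  84.] [0.5918 0.0075 0.014 ]
capacitor 0.86 [301.  98.] [0.5787 0.0159 0.014 ]
capacitor 0.8 [436.  68.] [ 0.6175 -0.103   0.014 ]
leg_left 0.57 [299. 272.] [0.4195 0.0017 0.046 ]
leg_right 0.46 [314.  83.] [0.5919 0.0048 0.046 ]
4.85 [ 0.5037 -0.0172  0.2558] [ 1.79997748e+02 -8.40384988e-03  6.15392802e+00]
```

View pics/w0.png

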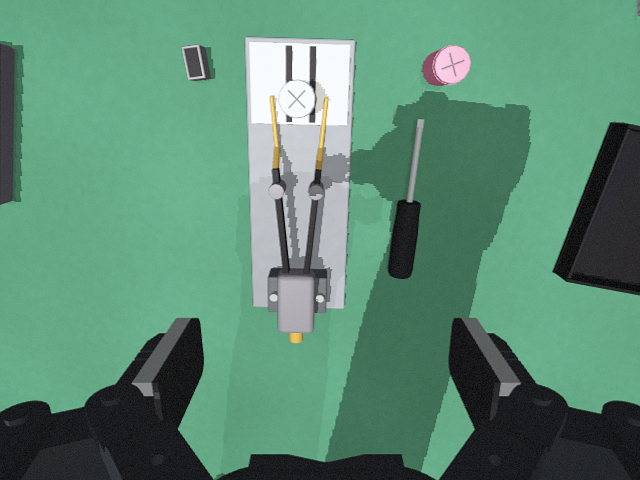

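The wrist view shows the silver can with its cross vent at (297,98), between the brass tips at (272,97) and (327,97). The stripes lie at columns 289 and 312, and the pink look-alike is at (447,65). The choice is confirmed, so next I'll get precise numbers.

```bash
python3 - <<'E'
from h import *
W=cam("wrist");T=cam("top")
print("camW",-np.array(W["R"]).T@W["t"], "axis",np.array(W["R"])[2])
for c,n in((W,"wrist"),(T,"top")):
  for r in bot.trace(n,"capacitor")[:3]:
    m=r["region"].astype(np.uint8); e=r["extent"]; ys,xs=np.where(m)
    print(n,round(r["p"],2),e,xs.mean(),ys.mean(),c["color"][m>0].mean(0))
# cap top circle in wrist
g=cv2.cvtColor(W["color"],cv2.COLOR_RGB2GRAY)
h=cv2.HoughCircles(cv2.medianBlur(g[70:130,270:325],3),cv2.HOUGH_GRADIENT,1,30,param1=100,param2=10,minRadius=14,maxRadius=24)
for x,y,r in h[0][:2]: print("circ",x+270,y+70,r,ray(W,(x+270,y+70),.064))
print("eye",ray(W,(297,98),.064))
# stripes & plate rows
for row in (55,65,75):
  s=g[row,235:365].astype(int)
  d=[i+235 for i in range(len(s)) if s[i]<90]
  print(row,d,[np.round(ray(W,(x,row),.014),4) for x in (np.mean([i for i in d if i<300]),np.mean([i for i in d if i>=300]))])
# tray
for cm,n in((T,"top"),):
  r=bot.trace(n,"tray")
  for q in r[:4]:
    m=q["region"].astype(np.uint8);print(q["p"],q["extent"],cm["color"][m>0].mean(0))
    cs=cv2.minAreaRect(np.argwhere(m)[:,::-1].astype(np.float32)); print(cs, ray(cm,cs[0],.028),[np.round(ray(cm,p,.028)[:2],3) for p in cv2.boxPoints(cs)])
E
```

```text
camW [ 0.58072173 -0.00785188  0.4309803 ] axis [-0.30771207 -0.03310782 -0.95090334]
wrist 0.96 [419.1, 44.1, 466.4, 84.6] 444.0097975179621 64.36054866100588 [210.25277596 163.16917048 184.80535598]
wrist 0.55 [278.8, 78.9, 313.6, 116.0] 295.0616197183099 97.56426056338029 [235.7931338  238.51408451 240.43573944]
top 0.6 [328.1, 194.4, 342.1, 212.7] 335.63350785340316 203.01570680628274 [179.06806283 126.61256545 152.79581152]
circ 300.5 99.5 23.4 [0.57747579 0.01235793 0.064     ]
eye [0.57833326 0.01529243 0.064     ]
55 [285, 286, 287, 288, 289, 309, 310, 311, 312, 313] [array([0.6137, 0.0305, 0.014 ]), array([0.6159, 0.0091, 0.014 ])]
65 [285, 286, 287, 288, 289, 309, 310, 311, 312, 313, 353] [array([0.6053, 0.0298, 0.014 ]), array([0.6083, 0.002 , 0.014 ])]
75 [285, 286, 287, 288, 289, 309, 310, 311, 312, 313] [array([0.5969, 0.0292, 0.014 ]), array([0.5992, 0.0075, 0.014 ])]
0.82 [479.3, 306.0, 559.6, 394.3] [111.45365196  68.31200617  34.95317017]
((518.8623046875, 350.92889404296875), (81.88114929199219, 65.87344360351562), 75.3236083984375) [ 0.30588686 -0.49241871  0.028     ] [array([ 0.37 , -0.407]), array([ 0.406, -0.543]), array([ 0.243, -0.576]), array([ 0.209, -0.443])]
0.72 [408.8, 215.6, 475.0, 296.0] [34.0826049  36.15668706 36.57320804]
((441.8307800292969, 255.2081756591797), (64.31201171875, 75.78961181640625), 3.5763344764709473) [ 0.50793044 -0.33831356  0.028     ] [array([ 0.43 , -0.262]), array([ 0.596, -0.276]), array([ 0.587, -0.416]), array([ 0.422, -0.399])]
```

Call:
send_rows(moves=[0.37, 0.165, -0.88, 0, 0, -0.01, -1, 0.37, 0.165, -0.88, 0, 0, -0.01, -1, 0.37, 0.165, -0.88, 0, 0, -0.01, -1, 0.37, 0.165, -0.88, 0, 0, -0.01, -1, 0.37, 0.165, -0.88, 0, 0, -0.01, -1, 0.37, 0.165, -0.88, 0, 0, -0.01, -1, 0.37, 0.165, -0.88, 0, 0, -0.01, -1, 0.37, 0.165, -0.88, 0, 0, -0.01, -1])

```text
time: 6.1
ee_pos: [0.578, 0.0162, 0.0789]
tcp_rot: [180.0, 0.0, 5.5]
wrist_force: [0.4, 0.1, 0.4]
opening: 0.0854
grasp_force: 0.0
```

```bash
python3 - <<'E'
from h import *
W=cam("wrist");save(W,"w1.png")
o=bot.get_obs();print(o["time"],np.round(o["ee_pos"],4),o["tcp_rot"])
print(proj(W,o["ee_pos"]))
E
```

```text
6.15 [0.5776 0.0166 0.0755] [-179.97643983    0.20264578    5.50294285]
[327.32726463 279.45310298]
```

View pics/w1.png

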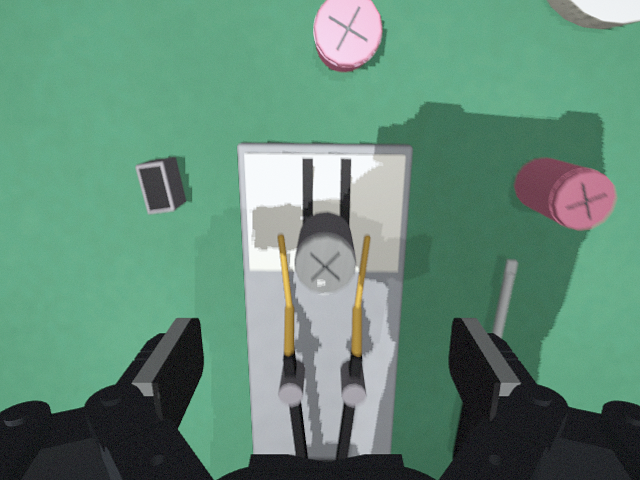

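The can's top is centred at (326,264), midway between the fingers. The brass tips at (283,237) and (366,237) clear the finger paths. I'll refine the can's position from here.

```bash
python3 - <<'E'
from h import *
W=cam("wrist");o=bot.get_obs();print(np.round(o["ee_pos"],4))
print("cap",ray(W,(326,265),.064),"tips",ray(W,(283,237),.02),ray(W,(366,237),.02))
g=cv2.cvtColor(W["color"],cv2.COLOR_RGB2GRAY)
for row in (165,185,200):
  s=g[row,290:365].astype(int); i=np.where(s<75)[0]+290
  a,b=i[i<328].mean(),i[i>=328].mean(); print(row,a,b,ray(W,(a,row),.014),ray(W,(b,row),.014))
E
```

```text
[0.5769 0.0163 0.0769]
cap [0.58073913 0.01786525 0.064     ] tips [0.57780897 0.04200466 0.02      ] [ 0.58222895 -0.00474837  0.02      ]
165 307.0 347.75 [0.61865344 0.03193011 0.014     ] [0.62076346 0.00961313 0.014     ]
185 307.75 346.75 [0.60759419 0.03061741 0.014     ] [0.60964339 0.0089432  0.014     ]
200 308.0 346.0 [0.59906625 0.02978276 0.014     ] [0.60108524 0.00842762 0.014     ]
```

Call:
send_rows(moves=[0.08, 0.04, -0.6, 0, 0, 0, -1, 0, 0, -0.6, 0, 0, 0, -1, 0, 0, -0.4, 0, 0, 0, -1, 0, 0, 0, 0, 0, 0, 0.6, 0, 0, 0, 0, 0, 0, 0.6, 0, 0, 0, 0, 0, 0, 0.6, 0, 0, 0, 0, 0, 0, 0.6, 0, 0, 0, 0, 0, 0, 0.6], squeeze=25)

```text
time: 7.2
ee_pos: [0.5799, 0.017, 0.0399]
tcp_rot: [180.0, -0.0, 5.5]
wrist_force: [-0.1, 0.0, -0.3]
opening: 0.017
grasp_force: 0.0
```

```bash
python3 - <<'E'
from h import *
W=cam("wrist");save(W,"w2.png");o=bot.get_obs();print(np.round(o["ee_pos"],4),o["opening"],o["grasp_force"])
E
```

```text
[0.5799 0.017  0.0398] 0.01698167959982907 0.0
```

View pics/w2.png

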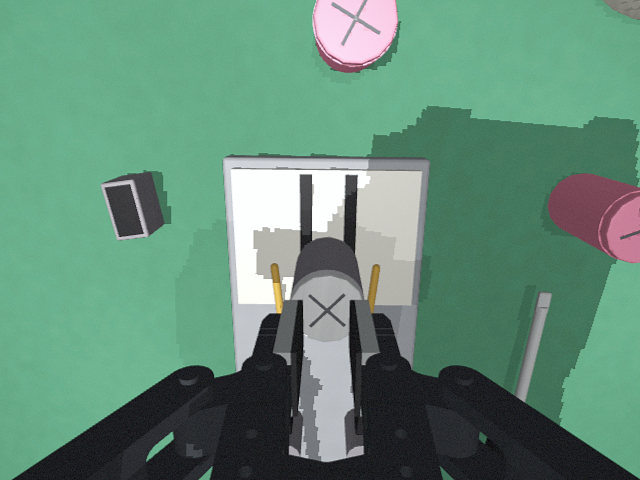

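```bash
python3 - <<'E'
from h import *
W=cam("wrist");o=bot.get_obs();p=o["ee_pos"];print("cam",-np.array(W["R"]).T@W["t"])
for z in (.04,.064): print(z,"can",ray(W,(292,312),z),ray(W,(328,312),z),ray(W,(363,312),z))
for z in (.04,.05,.06,.07,.09): print(z,ray(W,(297,303),z)[:2],ray(W,(357,303),z)[:2],"row of TCP x",proj(W,[p[0],p[1],z]),proj(W,[p[0]+.011,p[1],z]))
i=cv2.imread("pics/w2.png")[220:470,220:440];cv2.imwrite("pics/w2c.png",cv2.resize(i,None,fx=2.4,fy=2.4,interpolation=cv2.INTER_CUBIC))
E
```

```text
cam [0.65697783 0.02548049 0.21501611]
0.04 can [0.56339163 0.03201992 0.04      ] [0.56492644 0.0157102  0.04      ] [ 5.66418754e-01 -1.47832481e-04  4.00000000e-02]
0.064 can [0.57622513 0.03112317 0.064     ] [0.57754947 0.01705001 0.064     ] [0.57883714 0.00336658 0.064     ]
0.04 [0.56812548 0.03008665] [0.57066554 0.00309814] row of TCP x [328.27296527 281.80984817] [330.68558901 258.74586843]
0.05 [0.57320229 0.02982347] [0.57559722 0.00437702] row of TCP x [328.4136803 291.464986 ] [330.95820645 267.35000727]
0.06 [0.5782791  0.02956028] [0.58052889 0.00565589] row of TCP x [328.57000649 302.1912811 ] [331.26167844 276.92795322]
0.07 [0.58335591 0.0292971 ] [0.58546057 0.00693476] row of TCP x [328.7446943  314.17745609] [331.6015573  287.65494457]
0.09 [0.59350953 0.02877073] [0.59532392 0.00949251] row of TCP x [329.16381724 342.93550593] [332.42031403 313.49590516]
```

View pics/w2c.png

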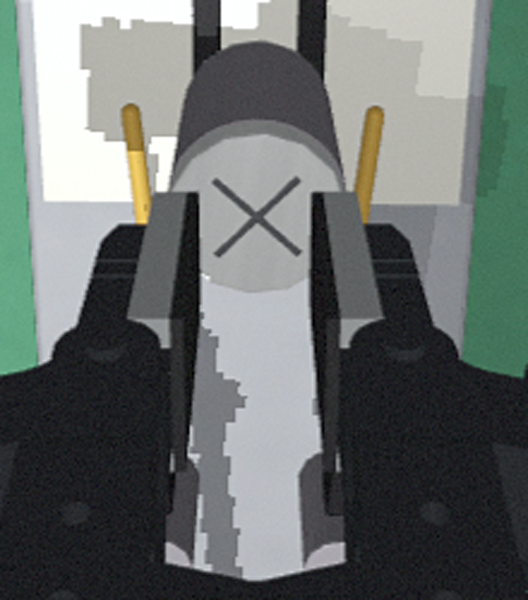

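```bash
python3 - <<'E'
from h import *
S=cam("side");p=bot.get_obs()["ee_pos"]
q=proj(S,p);print(q,[proj(S,[p[0],p[1],z]) for z in(.014,.064,.08,.1)])
x,y=int(q[0]),int(q[1]);i=S["color"][y-60:y+30,x-50:x+70,::-1];cv2.imwrite("pics/s1.png",cv2.resize(i,None,fx=6,fy=6,interpolation=cv2.INTER_CUBIC));print(x-50,y-60)
E
```

```text
[292.13148886 281.51581129] [array([292.29466626, 289.18512233]), array([291.97386957, 274.10773023]), array([291.86793617, 269.12887777]), array([291.73319018, 262.79583818])]
242 221
```

View pics/s1.png

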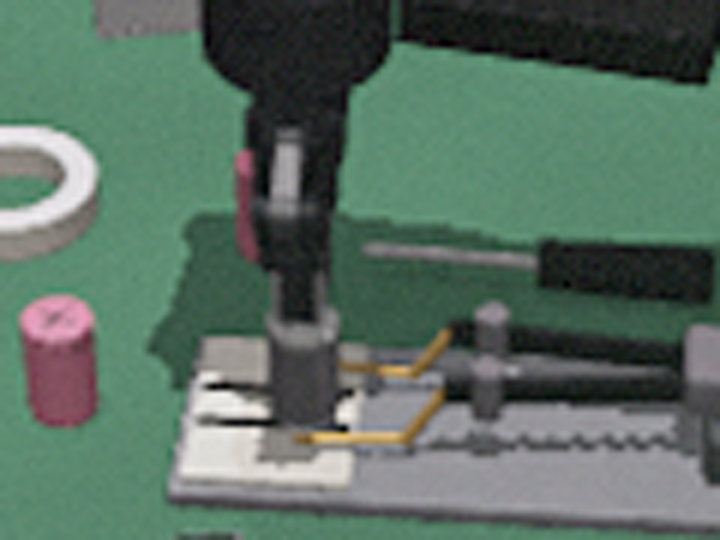

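The side view shows the fingertips ending at about (292,273), just above the can's top at z≈0.065. So the tips sit about 25 mm behind the stated TCP. The brass cranks run low beside the can, so I can safely open and go about 28 mm lower.

Call:
send_rows(moves=[0, 0, 0, 0, 0, 0, -1, 0, 0, 0, 0, 0, 0, -1, 0, 0, 0, 0, 0, 0, -1, 0, 0, 0, 0, 0, 0, -1, -0.04, 0, -0.4, 0, 0, 0, -1, 0, 0, -0.4, 0, 0, 0, -1, 0, 0, -0.3, 0, 0, 0, -1, 0, 0, 0, 0, 0, 0, -1])

```text
time: 8.35
ee_pos: [0.5782, 0.017, 0.0112]
tcp_rot: [-180.0, 0.1, 5.5]
wrist_force: [0.3, -0.5, 0.9]
opening: 0.0853
grasp_force: 0.0
```

Call:
send_rows(moves=[0, 0, 0, 0, 0, 0, 0.6, 0, 0, 0, 0, 0, 0, 0.6, 0, 0, 0, 0, 0, 0, 0.6, 0, 0, 0, 0, 0, 0, 0.6, 0, 0, 0, 0, 0, 0, 0.6, 0, 0, 0, 0, 0, 0, 0.6])

```text
time: 9.1
ee_pos: [0.579, 0.0171, 0.0126]
tcp_rot: [-180.0, -0.0, 5.5]
wrist_force: [0.2, -0.4, 3.2]
opening: 0.0287
grasp_force: 25.2
```

Call:
send_rows(moves=[0, 0, 0.5, 0, 0, 0, 0.6, 0, 0, 0.8, 0, 0, 0, 0.6, 0, 0, 1, 0, 0, 0, 0.6, 0, 0, 0.8, 0, 0, 0, 0.6, -0.15, -0.5, 0, 0, 0, 0, 0.6, -0.3, -0.9, 0, 0, 0, 0, 0.6, -0.3, -0.9, 0, 0, 0, 0, 0.6, -0.3, -0.9, 0, 0, 0, 0, 0.6])

```text
time: 10.1
ee_pos: [0.5514, -0.0643, 0.0886]
tcp_rot: [-180.0, 0.1, 5.5]
wrist_force: [-0.1, -0.1, -0.5]
opening: 0.0287
grasp_force: 24.9
```

Call:
send_rows(moves=[-0.3, -0.9, 0, 0, 0, 0, 0.6, -0.3, -0.9, 0, 0, 0, 0, 0.6, -0.3, -0.9, 0, 0, 0, 0, 0.6, -0.3, -0.9, 0, 0, 0, 0, 0.6, -0.3, -0.9, 0, 0, 0, 0, 0.6, -0.3, -0.9, 0, 0, 0, 0, 0.6, -0.3, -0.9, 0, 0, 0, 0, 0.6, -0.3, -0.9, 0, 0, 0, 0, 0.6])

```text
time: 11.1
ee_pos: [0.4912, -0.2441, 0.0886]
tcp_rot: [-180.0, 0.1, 5.5]
wrist_force: [0.3, -0.0, -1.5]
opening: 0.029
grasp_force: 24.9
```

Call:
send_rows(moves=[-0.3, -0.9, 0, 0, 0, 0, 0.6, -0.3, -0.9, 0, 0, 0, 0, 0.6, -0.3, -0.9, 0, 0, 0, 0, 0.6, -0.2, -0.9, 0, 0, 0, 0, 0.6, 0, 0, 0, 0, 0, 0, 0.6, 0, 0, 0, 0, 0, 0, 0.6])

```text
time: 11.85
ee_pos: [0.4645, -0.3327, 0.089]
tcp_rot: [-180.0, 0.0, 5.5]
wrist_force: [-0.3, -0.1, -1.4]
opening: 0.0291
grasp_force: 24.9
```

```bash
python3 - <<'E'
from h import *
W=cam("wrist");save(W,"w3.png");o=bot.get_obs();print(o["time"],np.round(o["ee_pos"],4),o["opening"],o["grasp_force"])
for q,z in dict(tray=0,tray_capacitor=.004).items():
  for l in bot.landmark_of("wrist",q)[:2]: print(q,round(l["p"],2),l["pixel"],ray(W,l["pixel"],z))
E
```

```text
11.9 [ 0.4647 -0.3325  0.0892] 0.029179080131755096 24.904650449752808
tray 0.85 [346.5, 162.0] [ 0.50560624 -0.34045117  0.        ]
tray 0.85 [520.3, 443.5] [ 0.30411779 -0.49678638  0.        ]
tray_capacitor 0.7 [368.1, 95.9] [ 0.54498454 -0.34849344  0.004     ]
```

View pics/w3.png

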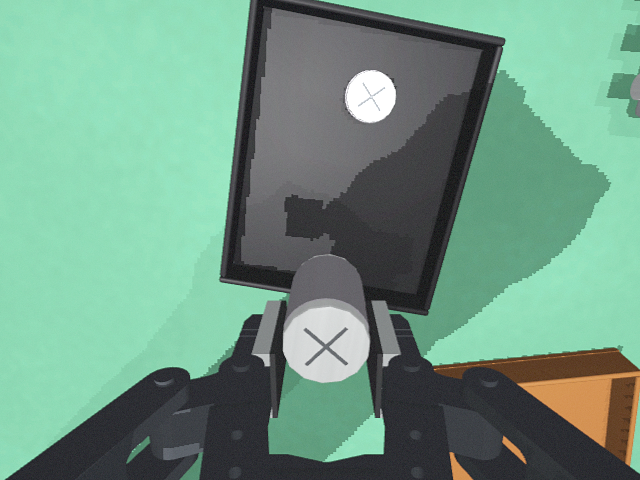

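The wrist view shows the can held upright at (327,345) over the near half of the black tray. The small can stands well clear at (370,96). Now I'll lower and release.

Call:
send_rows(moves=[0.36, -0.1, -0.9, 0, 0, 0, 0.6, 0, 0, -0.9, 0, 0, 0, 0.6, 0, 0, -0.9, 0, 0, 0, 0.6, 0, 0, -0.5, 0, 0, 0, 0.6, 0, 0, -0.15, 0, 0, 0, 0.6, 0, 0, 0, 0, 0, 0, 0.6])

```text
time: 12.75
ee_pos: [0.4743, -0.3355, 0.0064]
tcp_rot: [180.0, -0.0, 5.5]
wrist_force: [0.6, 0.6, -0.7]
opening: 0.0289
grasp_force: 24.9
```

Call:
send_rows(moves=[0, 0, -0.08, 0, 0, 0, 0.6, 0, 0, -0.04, 0, 0, 0, 0.6, 0, 0, 0, 0, 0, 0, 0.6])

```text
time: 13.12
ee_pos: [0.4741, -0.3355, 0.0031]
tcp_rot: [180.0, -0.0, 5.5]
wrist_force: [0.0, -0.8, 0.3]
opening: 0.0291
grasp_force: 24.9
```

Call:
send_rows(moves=[0, 0, 0, 0, 0, 0, 0.2, 0, 0, 0, 0, 0, 0, -0.2, 0, 0, 0, 0, 0, 0, -0.6, 0, 0, 0, 0, 0, 0, -1, 0, 0, 0.2, 0, 0, 0, -1, 0, 0, 0.6, 0, 0, 0, -1, 0, 0, 1, 0, 0, 0, -1, 0, 0, 1, 0, 0, 0, -1])

```text
time: 14.12
ee_pos: [0.4742, -0.3356, 0.0749]
tcp_rot: [180.0, -0.0, 5.5]
wrist_force: [0.6, -0.4, -0.0]
opening: 0.085
grasp_force: 0.0
```

Call:
send_rows(moves=[0, 0, 1, 0, 0, 0, -1, 0, 0, 1, 0, 0, 0, -1, 0.1, 0.9, 1, 0, 0, 0, -1, 0.1, 0.9, 0, 0, 0, 0, -1, 0.1, 0.9, 0, 0, 0, 0, -1, 0.1, 0.9, 0, 0, 0, 0, -1, 0, 0, 0, 0, 0, 0, -1])

```text
time: 15.0
ee_pos: [0.4839, -0.2435, 0.1472]
tcp_rot: [-180.0, 0.1, 5.6]
wrist_force: [-0.0, 0.2, -0.5]
opening: 0.0853
grasp_force: 0.0
```

```bash
python3 - <<'E'
from h import *
T=cam("top");W=cam("wrist");o=bot.get_obs();print(o["time"],np.round(o["ee_pos"],4))
i=T["color"][205:305,400:485,::-1]
a=cv2.resize(i,(400,470),interpolation=cv2.INTER_CUBIC);b=cv2.resize(W["color"][:,:,::-1],(400,470))
cv2.imwrite("pics/t2.png",np.hstack([a,b]))
for n,c in(("wrist",W),("top",T)):
  for q,z in dict(capacitor=.004,tray_capacitor=.004,tray=0).items():
    for l in bot.landmark_of(n,q)[:3]: print(n,q,round(l["p"],2),l["pixel"],np.round(ray(c,l["pixel"],z),3))
E
```

```text
15.1 [ 0.4839 -0.245   0.1473]
wrist capacitor 0.65 [444.3, 230.3] [ 0.472 -0.337  0.004]
wrist tray_capacitor 0.97 [474.7, 136.8] [ 0.545 -0.346  0.004]
wrist tray 0.56 [579.0, 422.4] [ 0.3   -0.495  0.   ]
top capacitor 0.54 [280.9, 179.5] [0.685 0.018 0.004]
top capacitor 0.51 [336.2, 206.2] [ 0.622 -0.109  0.004]
top tray 0.81 [520.3, 346.5] [ 0.312 -0.507 -0.   ]
```

View pics/t2.png

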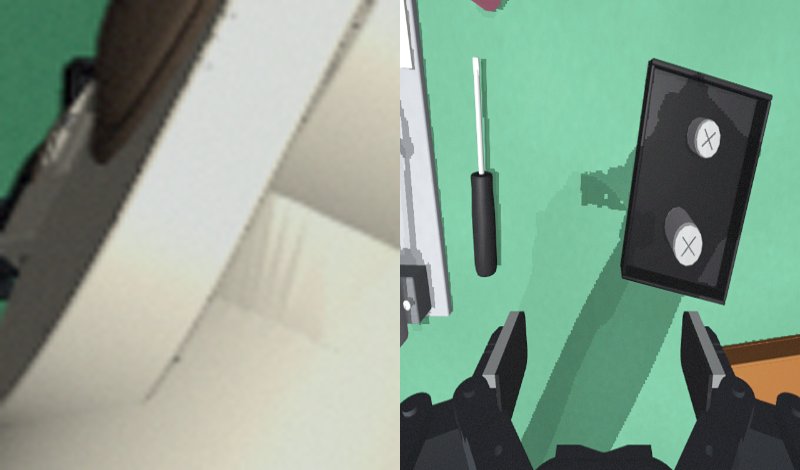

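The right half of the picture shows the can upright in the tray at (688,245), and the small can undisturbed at (707,138). The left half is only the arm blocking the top camera. Next, the studs.

Call:
send_rows(moves=[0.07, 0.93, 0, 0, 0, 0, -1, 0.07, 0.93, 0, 0, 0, 0, -1, 0.07, 0.93, 0, 0, 0, 0, -1, 0.07, 0.93, 0, 0, 0, 0, -1, 0.07, 0.93, 0, 0, 0, 0, -1, 0.07, 0.93, 0, 0, 0, 0, -1, 0.07, 0.93, 0, 0, 0, 0, -1, 0.07, 0.93, 0, 0, 0, 0, -1])

```text
time: 16.4
ee_pos: [0.4981, -0.059, 0.1479]
tcp_rot: [180.0, 0.0, 5.5]
wrist_force: [0.3, -0.7, 0.3]
opening: 0.0856
grasp_force: 0.0
```

Call:
send_rows(moves=[0.07, 0.93, 0, 0, 0, 0, -1, 0.07, 0.93, 0, 0, 0, 0, -1, 0.06, 0.92, 0, 0, 0, 0, -1, 0, 0, 0, 0, 0, 0, -1])

```text
time: 16.9
ee_pos: [0.5031, 0.0108, 0.1479]
tcp_rot: [-180.0, 0.0, 5.6]
wrist_force: [-0.2, -1.3, 0.3]
opening: 0.0853
grasp_force: 0.0
```

```bash
cat > m.py <<'E'
from h import *
def meas():
    W=cam("wrist");o=bot.get_obs();print(o["time"],np.round(o["ee_pos"],4),"open",o["opening"],"F",o["grasp_force"])
    for q,z in dict(stud_left=.059,stud_right=.059,tip_left=.02,tip_right=.02).items():
        for l in bot.landmark_of("wrist",q)[:2]: print(q,round(l["p"],2),np.round(l["pixel"],1),np.round(ray(W,l["pixel"],z),4))
    a=np.radians(5.3);n=np.array([-np.sin(a),np.cos(a),0]);u=np.array([np.cos(a),np.sin(a),0])
    # rectify gauge plane: 0.1 mm? sample stand-frame grid at plate height and tip height
    o0=np.array([.401,.0020,0])
    out={}
    for z in (.014,.02):
        xs=np.arange(.145,.225,.0005);ys=np.arange(.04,-.04,-.00025)
        P=o0+xs[:,None,None]*u+ys[None,:,None]*n+np.array([0,0,z])
        c=P@np.array(W["R"]).T+W["t"];p=c@np.array(W["camera_matrix"]).T;p=(p[...,:2]/p[...,2:]).astype(np.float32)
        out[z]=cv2.remap(W["color"],p[...,0],p[...,1],cv2.INTER_LINEAR)
    g=out[.014].astype(int)
    for x in (.185,.19,.195,.20,.205,.21):
        i=int(round((x-.145)/.0005)); r=g[i]; d=(r.max(1)<75)&(abs(ys)<.02)
        L=ys[d&(ys>0)];R=ys[d&(ys<0)]
        if len(L) and len(R): print("stripe",x,"L %.4f w%.4f R %.4f w%.4f"%(L.mean(),np.ptp(L),R.mean(),np.ptp(R)))
    h=cv2.cvtColor(out[.02],cv2.COLOR_RGB2HSV)
    for x in (.160,.165,.17,.174,.177,.18,.183):
        i=int(round((x-.145)/.0005)); d=(h[i,:,1]>110)&(h[i,:,2]>60)&(h[i,:,0]>8)&(h[i,:,0]<32)
        L=ys[d&(ys>0)];R=ys[d&(ys<0)]
        print("tip",x,*["%.4f w%.4f"%(v.mean(),np.ptp(v)) if len(v) else None for v in (L,R)])
    return W
E
python3 -c "
from m import *
meas()"
```

```text
16.95 [0.5031 0.0101 0.1479] open 0.08582269744754048 F 0.0
stud_left 0.65 [297.1 226.1] [0.5007 0.0301 0.059 ]
stud_right 0.65 [349.5 224.9] [ 0.5047 -0.0033  0.059 ]
tip_left 0.92 [290.1  99.8] [0.5768 0.043  0.02  ]
tip_right 0.79 [363.6  96.4] [ 0.5837 -0.006   0.02  ]
tip 0.16 0.0229 w0.0028 -0.0235 w0.0030
tip 0.165 0.0234 w0.0028 -0.0240 w0.0025
tip 0.17 0.0236 w0.0028 -0.0245 w0.0025
tip 0.174 0.0241 w0.0028 -0.0250 w0.0025
tip 0.177 0.0244 w0.0028 -0.0253 w0.0030
tip 0.18 0.0242 w0.0005 None
tip 0.183 None None
```

```bash
sed -i 's/d=(r.max(1)<75)&(abs(ys)<.02)/d=(r.max(1)<(np.percentile(r.max(1),80)+r.max(1).min())\/2)\&(abs(ys)<.017)\&(abs(ys)>.003)/' m.py
sed -i 's/for x in (.185,.19,.195,.20,.205,.21)/for x in (.16,.165,.17,.175,.18,.185,.19,.195,.20)/' m.py
python3 -c "
from m import *
meas()"
```

```text
17.2 [0.503  0.0093 0.1479] open 0.08580617257501584 F 0.0
stud_left 0.71 [296.  225.1] [0.5012 0.0293 0.059 ]
stud_right 0.62 [349.1 225.5] [ 0.5041 -0.0046  0.059 ]
tip_left 0.64 [289.7  97.7] [0.5782 0.0417 0.02  ]
tip_right 0.56 [365.6  96.4] [ 0.5837 -0.009   0.02  ]
stripe 0.16 L 0.0096 w0.0053 R -0.0120 w0.0055
stripe 0.165 L 0.0095 w0.0055 R -0.0120 w0.0055
stripe 0.17 L 0.0094 w0.0058 R -0.0120 w0.0055
stripe 0.175 L 0.0095 w0.0055 R -0.0121 w0.0053
stripe 0.18 L 0.0094 w0.0053 R -0.0121 w0.0053
stripe 0.185 L 0.0094 w0.0053 R -0.0123 w0.0055
stripe 0.19 L 0.0092 w0.0055 R -0.0123 w0.0055
stripe 0.195 L 0.0091 w0.0053 R -0.0124 w0.0053
stripe 0.2 L 0.0091 w0.0053 R -0.0124 w0.0053
tip 0.16 0.0230 w0.0025 -0.0233 w0.0030
tip 0.165 0.0234 w0.0028 -0.0239 w0.0028
tip 0.17 0.0237 w0.0030 -0.0244 w0.0028
tip 0.174 0.0242 w0.0025 -0.0249 w0.0028
tip 0.177 0.0245 w0.0030 -0.0249 w0.0028
tip 0.18 0.0250 w0.0000 None
tip 0.183 None None
```

Call:
send_rows(moves=[0, 0.02, -0.9, 0, 0, -0.08, -1, 0, 0, -0.9, 0, 0, 0, -1, 0, 0, -0.9, 0, 0, 0, -1, 0, 0, -0.9, 0, 0, 0, -1, 0, 0, -0.9, 0, 0, 0, -1, 0, 0, -0.7, 0, 0, 0, -1, 0, 0, -0.3, 0, 0, 0, -1, 0, 0, 0, 0, 0, 0, -1], squeeze=40)

```text
time: 18.4
ee_pos: [0.503, 0.0105, 0.0104]
tcp_rot: [-180.0, 0.0, 4.8]
wrist_force: [1.0, -0.2, 0.5]
opening: 0.0854
grasp_force: 0.0
```

Call:
send_rows(moves=[0, 0, 0, 0, 0, 0, -0.5, 0, 0, 0, 0, 0, 0, -0.2, 0, 0, 0, 0, 0, 0, 0, 0, 0, 0, 0, 0, 0, 0.1, 0, 0, 0, 0, 0, 0, 0.18, 0, 0, 0, 0, 0, 0, 0.18, 0, 0, 0, 0, 0, 0, 0.18])

```text
time: 19.27
ee_pos: [0.5039, 0.0106, 0.0115]
tcp_rot: [180.0, -0.1, 4.8]
wrist_force: [0.6, 0.2, 6.7]
opening: 0.0352
grasp_force: 4.7
```

```bash
python3 -c "
from m import *
W=meas();save(W,'w5.png');print(bot.get_obs()['wrist_force'])"
```

```text
19.325 [0.5039 0.0106 0.0115] open 0.035081137717836386 F 4.700640141963959
stud_left 0.91 [295.7 327.6] [0.5071 0.0221 0.059 ]
stud_right 0.84 [356.2 329.9] [0.5079 0.0017 0.059 ]
stud_right 0.73 [291.6  97.1] [0.5805 0.0277 0.059 ]
tip_left 0.63 [295.1  99.8] [0.5796 0.0293 0.02  ]
tip_right 0.69 [363.8  95.3] [0.5832 0.0041 0.02  ]
stripe 0.16 L 0.0086 w0.0033 R -0.0108 w0.0060
stripe 0.165 L 0.0085 w0.0035 R -0.0105 w0.0025
stripe 0.17 L 0.0085 w0.0040 R -0.0105 w0.0025
stripe 0.175 L 0.0086 w0.0038 R -0.0106 w0.0028
stripe 0.18 L 0.0087 w0.0045 R -0.0110 w0.0035
stripe 0.185 L 0.0094 w0.0058 R -0.0121 w0.0058
stripe 0.19 L 0.0092 w0.0055 R -0.0121 w0.0058
stripe 0.195 L 0.0094 w0.0058 R -0.0123 w0.0055
stripe 0.2 L 0.0092 w0.0055 R -0.0123 w0.0055
tip 0.16 0.0115 w0.0035 -0.0130 w0.0035
tip 0.165 0.0115 w0.0035 -0.0131 w0.0038
tip 0.17 0.0116 w0.0038 -0.0134 w0.0038
tip 0.174 0.0116 w0.0038 -0.0135 w0.0035
tip 0.177 0.0117 w0.0035 -0.0136 w0.0038
tip 0.18 0.0119 w0.0028 -0.0136 w0.0028
tip 0.183 None None
[1.20054368 0.38594335 6.94230246]
```

View pics/w5.png

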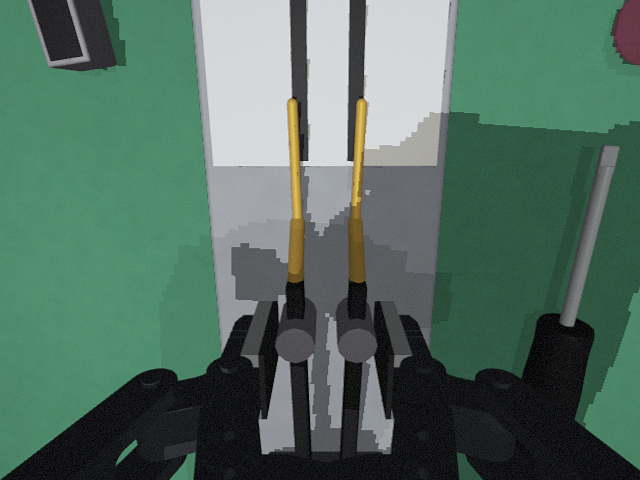

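The studs are held between the pads. The tips at (293,102) and (361,102) are still 2.4 mm (left) and 1.6 mm (right) outside their stripes' centre lines, so I'll close by about 2.2 mm.

Call:
send_rows(moves=[0, -0.01, 0, 0, 0, 0, 0.21, 0, 0, 0, 0, 0, 0, 0.235, 0, 0, 0, 0, 0, 0, 0.235, 0, 0, 0, 0, 0, 0, 0.235, 0, 0, 0, 0, 0, 0, 0.235])

```text
time: 20.15
ee_pos: [0.5041, 0.0104, 0.0116]
tcp_rot: [180.0, -0.1, 4.8]
wrist_force: [0.5, 0.9, 6.6]
opening: 0.0325
grasp_force: 5.1
```

```bash
python3 -c "
from m import *
W=meas()"
```

```text
20.2 [0.504  0.0104 0.0116] open 0.03256915970185302 F 5.144286900758743
stud_left 0.64 [299.6 327.7] [0.5072 0.0206 0.059 ]
stud_right 0.79 [352.6 329.6] [0.5079 0.0027 0.059 ]
tip_left 0.96 [299.7  97.6] [0.5806 0.0274 0.02  ]
tip_right 0.71 [361.3  95. ] [0.5834 0.0048 0.02  ]
stripe 0.16 L 0.0086 w0.0055 R -0.0119 w0.0058
stripe 0.165 L 0.0083 w0.0058 R -0.0117 w0.0055
stripe 0.17 L 0.0083 w0.0058 R -0.0115 w0.0055
stripe 0.175 L 0.0086 w0.0055 R -0.0111 w0.0055
stripe 0.18 L 0.0088 w0.0055 R -0.0115 w0.0055
stripe 0.185 L 0.0094 w0.0058 R -0.0121 w0.0058
stripe 0.19 L 0.0092 w0.0060 R -0.0121 w0.0058
stripe 0.195 L 0.0094 w0.0058 R -0.0123 w0.0055
stripe 0.2 L 0.0092 w0.0055 R -0.0123 w0.0055
tip 0.16 0.0095 w0.0040 -0.0115 w0.0040
tip 0.165 0.0095 w0.0040 -0.0118 w0.0040
tip 0.17 0.0095 w0.0040 -0.0119 w0.0038
tip 0.174 0.0095 w0.0040 -0.0121 w0.0038
tip 0.177 0.0095 w0.0040 -0.0121 w0.0038
tip 0.18 0.0095 w0.0035 -0.0123 w0.0030
tip 0.183 None None
```

Both tips are within 0.3 mm of their stripes' centre lines, so I'll hold for over two seconds.

Call:
send_rows(moves=[0, 0, 0, 0, 0, 0, 0.235, 0, 0, 0, 0, 0, 0, 0.235, 0, 0, 0, 0, 0, 0, 0.235, 0, 0, 0, 0, 0, 0, 0.235, 0, 0, 0, 0, 0, 0, 0.235, 0, 0, 0, 0, 0, 0, 0.235, 0, 0, 0, 0, 0, 0, 0.235, 0, 0, 0, 0, 0, 0, 0.235])

```text
time: 21.4
ee_pos: [0.504, 0.0104, 0.0116]
tcp_rot: [180.0, -0.1, 4.8]
wrist_force: [0.3, -0.2, 6.1]
opening: 0.0325
grasp_force: 5.1
```

Call:
send_rows(moves=[0, 0, 0, 0, 0, 0, 0.235, 0, 0, 0, 0, 0, 0, 0.235, 0, 0, 0, 0, 0, 0, 0.235, 0, 0, 0, 0, 0, 0, 0.235, 0, 0, 0, 0, 0, 0, 0.235, 0, 0, 0, 0, 0, 0, 0.235, 0, 0, 0, 0, 0, 0, 0.235, 0, 0, 0, 0, 0, 0, 0.235])

```text
time: 22.4
ee_pos: [0.504, 0.0104, 0.0116]
tcp_rot: [-180.0, -0.1, 4.8]
wrist_force: [-0.0, 1.4, 6.8]
opening: 0.0326
grasp_force: 5.1
```

Call:
send_rows(moves=[0, 0, 0, 0, 0, 0, 0.235, 0, 0, 0, 0, 0, 0, 0.235, 0, 0, 0, 0, 0, 0, 0.235, 0, 0, 0, 0, 0, 0, 0.235, 0, 0, 0, 0, 0, 0, 0.235, 0, 0, 0, 0, 0, 0, 0.235])

```text
time: 23.15
ee_pos: [0.504, 0.0104, 0.0116]
tcp_rot: [180.0, -0.1, 4.8]
wrist_force: [-0.2, 0.8, 7.2]
opening: 0.0329
grasp_force: 5.1
```

```bash
python3 -c "
from m import *
meas();print(bot.job_done())" | grep -v stud
```

```text
23.2 [0.504  0.0104 0.0116] open 0.03281919700856032 F 5.144347473978996
tip_left 0.75 [297.4  97.4] [0.5806 0.0283 0.02  ]
tip_right 0.61 [357.6  96.3] [0.5828 0.0061 0.02  ]
stripe 0.16 L 0.0086 w0.0055 R -0.0119 w0.0058
stripe 0.165 L 0.0083 w0.0058 R -0.0117 w0.0055
stripe 0.17 L 0.0083 w0.0058 R -0.0115 w0.0055
stripe 0.175 L 0.0081 w0.0055 R -0.0111 w0.0055
stripe 0.18 L 0.0088 w0.0055 R -0.0113 w0.0055
stripe 0.185 L 0.0094 w0.0058 R -0.0121 w0.0058
stripe 0.19 L 0.0091 w0.0058 R -0.0121 w0.0058
stripe 0.195 L 0.0094 w0.0058 R -0.0123 w0.0055
stripe 0.2 L 0.0092 w0.0055 R -0.0123 w0.0055
tip 0.16 0.0095 w0.0040 -0.0115 w0.0040
tip 0.165 0.0095 w0.0040 -0.0118 w0.0040
tip 0.17 0.0095 w0.0040 -0.0119 w0.0038
tip 0.174 0.0095 w0.0040 -0.0121 w0.0038
tip 0.177 0.0095 w0.0040 -0.0121 w0.0038
tip 0.18 0.0095 w0.0035 -0.0123 w0.0030
tip 0.183 None None
the job is handed in; nothing more can be done
None
```

I handed the job in at about 23 s, with no verdict returned: the capacitor stands upright and released in the black tray, and the gripper still holds both tips within about 0.3 mm of their stripes' centre lines, held steady for 3 s.

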